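Pry a stuck canister lid loose over the fulcrum

ROBOT

A 6-joint arm with a two-finger parallel gripper is mounted at the origin on a cart in front of the work surface, level with it; the furniture and walls round the work are solid. World frame = base frame: x ahead of the robot, y to its left, z up, the work surface at z = 0. Lengths are in m, angles in rad, forces in N, time in s.
With the tool pointing down it reaches from about 0.35 to 0.95 m from the base axis. Payload 17.4 kg.
Tool frame: the origin (TCP) lies midway between the tips of the shut fingers; the grasp point (between the pads) lies arm.grip_point_offset behind it (arm.grip_point_offset is the distance from the TCP to the grasp point, in m); z points along the fingers, y is the line along which they close (so a half turn about z gives the same grasp; the last joint's range is limited). The gripper opens to 93 mm and grips with 3 to 60 N. Pads are 15 mm wide; open, the fingers measure 128 mm over their backs; the gripper's body (75 mm by 188 mm) begins 65 mm behind the grasp point.
Start: joints at [-1.178, 0.116, 1.442, -0, 1.584, -0.038], TCP at [0.282, -0.613, 0.219] pointing down, gripper open.
Joint ranges: [-2.83, 2.83], [-0.83, 2.19], [0.07, 2.5], [-1.14, 4.28], [0.01, 3], [-2.97, 2.97]. Speed limits (rad/s): [1.89, 1.89, 2.22, 3.14, 3.14, 3.14].

INTERFACE

Orientations are given as a unit quaternion [w, x, y, z].
In Python, from workcell import arm gives the robot as it stands.
- The arm moves only by the tool drive_tool, never from a script. Its argument "motion" is a list of rows, each a list of 7 numbers: the shift along the tool's x, y, z in units of 40 mm (1.0 is 40 mm), then the turn, a rotation vector about the tool's x, y, z in degrees, then the gripper's target within -1 to 1 (shut at 1, half-way at 0, fully open at -1). In form: [[x, y, z, ax, ay, az, grip], ...]. A call has 1 to 12 rows; each row shifts and turns the commanded pose from where the row before left it, along the tool's axes as they then stand; what a row does not reach is not made up. A row lasts 1/8 s, in which the tool goes at most 62.5 mm and 10.7 degrees, less where a joint would pass 70% of its speed; a pose out of reach is approached as far as the arm can. A call is refused whole if a number of a shift passes 1 or a number of a turn 10.7, either way. A call with a gripper value outside its range is refused whole. The fingers move at their own pace and stop on an object; "newtons" is the grip in N (left out, the last holds). Time passes only in rows, so rows that do not move let the fingers close. It gives the time, the measured TCP pose, the force, the opening and the grip force at its end, in the units of the state.
- arm.read_state(): the state, without advancing time (a new reading comes with each control period).
- arm.snapshot(name): name is "scene" or "top"; returns the picture (420x560x3 uint8, red, green, blue); there is no depth.
- arm.camera_info(name): a dict with "fx", "fy", "cx", "cy" (pixels), "R" (3x3) and "t" (3): a world point X has camera coordinates R X + t. Camera axes: x right, y down, z forward; pixel columns grow to the right and rows downward; lengths in m; the calibration is good to about 2 mm. A picture is of the moment at which its call begins. camera_info takes no time and is no camera call.
- arm.hand_in(): hands the job in; it is judged then, once.
The state is a dict: "time_s": time; "joint_positions": joint angles; "joint_vel": joint speeds; "effort": joint torques, N m; "ee_pos": TCP position; "tool_rot": TCP orientation; "contact_force": force on the tool from outside, world axes, zero at the start; "wrist_torque": the same for the moment, N m; "grip_width": finger opening in m; "grip_force": force on a finger pad.
Only numpy, scipy, OpenCV 4.12 (cv2) and the standard library are available. Lean on these libraries where they do the work, as an engineer would, in place of code of your own. Each camera call takes 0.05 s, during which the arm holds its last target. There are 200 camera calls.

TASK

The lid of the steel canister on the grey stand is stuck. Take the flat pry bar, lay it over the stand's fulcrum with its chisel tip under the rim of the lid, and push the bar's other end down until the lid has come up by about a centimetre. Lever it with the bar only, never push or pull the lid with the gripper, and leave the bar lying at rest, resting on the stand or on the bench.

Things in the scene. Friction and masses are not known exactly. Their poses are not given: they have to be found in the camera images.
- pry_bar: loose flat steel bar, 260 x 20 x 10 mm, 0.17 to 0.35 kg, lying flat at the robot's right. Origin: middle of the length, on the flat underside; x along the bar to the chisel tip (edge at x = +130 mm), z up. Over the last 45 mm the top slopes down to 4 mm thick at the tip; the other end (x = -130 mm) has a dark hanging hole. Centre of mass about 5 mm behind the origin.
- stand: fixed grey base plate, 104 x 12 mm, x from -136 to +64 mm, with a steel canister (radius 44 mm to z = 52, neck of radius 28 mm from z = 62 up to the lid). Origin: on the bench under the canister's axis; x level from fulcrum to canister, the way the bar's tip points in use; z up. The tip is right from x = -54 to -30 mm; the bar's far end then overhangs the bench at about x = -300 mm.
- fulcrum: dark upright plate on the stand with a level rod on top, 14 mm thick, 80 mm long across the stand (y); rod top at z = 75 mm. Origin: on the bench under the rod, at stand x = -108 mm, y = 0; axes as the stand's. A bar laid here with its tip under the lid tips by its weight, far end down about 9 degrees, until the tip bears on the lid from below, and stays so when let go.
- lid: aluminium disc, 116 mm across, 12 mm thick, on the canister's neck, which its rim overhangs by 30 mm. Origin: centre of its underside, z = 89 mm when stuck. It slides only straight up, at most 25 mm, against about 30 N of friction, and stays where it is left. Pressing the bar 20 mm from its far end takes about 13 N, and about 3 mm of push per 1 mm of lid rise.

How it is judged:
On the way:
1. the bar bears on the fulcrum and on the underside of the lid while the lid is raised at least 6 mm (z of lid in the frame of stand above 0.095 m and contact force between pry_bar and fulcrum above 1 N and contact force between pry_bar and lid above 0.2 N), for 0.1 s.
At the end, for the whole second after the job is handed in: The lid stands at least 6 mm above its stuck height and is still; the bar is let go and at rest, on the stand or the bench, not on the floor (z of lid in the frame of stand above 0.095 m and linear speed of lid below 0.01 m/s and linear speed of pry_bar below 0.03 m/s and height (world z) of pry_bar above -0.02 m); the robot touches nothing.
It fails at once if the gripper or arm pushes or pulls the lid (more than 3 N) (contact force between any of the fingers, the arm and lid above 3 N).
It also fails if it takes over 54 s, if anything falls off the work surface, if the arm or the gripper's body presses on something with over 40 N, if the wrist force passes 120 N, or if a joint passes its speed limit or range.

## Working session

There is one attempt and no reset: what is moved stays moved. The work goes in short steps, Python scripts to look and compute and a tool call to move; the robot and the scene stay as the last step left them, time stands still between calls to the robot, and variables do not carry over. Pictures are saved under pics/ and viewed, at most 13 in all, crops included, and the job is handed in when it is done.

Besides the shell and the picture viewer there is one more tool, called after "Request:" as name([rows], argument=value, ...), one row to a line, values as JSON. drive_tool: Moves the arm, as the interface text tells. Its arguments: {"type":"object","properties":{"motion":{"type":"array"},"newtons":{"type":"number"}},"required":["motion"]}

```bash
ls; mkdir -p pics; python3 - <<'E'
from workcell import arm
import cv2
for n in("scene","top"):
    cv2.imwrite(f"pics/{n}0.png",arm.snapshot(n)[:,:,::-1]); c=arm.camera_info(n); print(n,c)
print(arm.read_state(),arm.grip_point_offset)
E
```

```text
pics
scene {'fx': 468.8824909689413, 'fy': 468.8824909689413, 'cx': 277.37176769968124, 'cy': 216.89985746548504, 'R': array([[-0.81203248, -0.58345537,  0.01353081],
       [-0.30963589,  0.4110561 , -0.85741384],
       [ 0.49470079, -0.70043751, -0.51444963]]), 't': array([0.42820317, 0.27457789, 0.78404409])}
top {'fx': 384.6036681340205, 'fy': 384.6036681340205, 'cx': 277.88618192370774, 'cy': 209.91757078631008, 'R': array([[ 0.00730392, -0.99970424, -0.02319655],
       [-0.99158319, -0.00424203, -0.12940164],
       [ 0.12926497,  0.02394645, -0.9913209 ]]), 't': array([-0.058615  ,  0.57406024,  0.84374553])}
{'time_s': 0.1, 'joint_positions': array([-1.17782457e+00,  1.16442767e-01,  1.44220313e+00,  1.58466465e-05,
        1.58397184e+00, -3.77874742e-02]), 'joint_vel': array([ 0.00085563, -0.00159006, -0.00129152, -0.00074307, -0.00064183,
        0.00124518]), 'effort': array([ 3.21354441e-03, -7.22892523e+01, -6.23864150e+01,  7.81239965e-02,
        2.27774517e-02, -3.87661282e-05]), 'ee_pos': array([ 0.28178975, -0.61317291,  0.2179729 ]), 'tool_rot': array([-5.05877824e-04,  9.76895184e-01,  2.13718357e-01, -8.27471931e-05]), 'contact_force': array([ 0.46456788, -0.33516508, -0.52134938]), 'wrist_torque': array([0.02972222, 0.01197058, 0.01226021]), 'grip_force': 0.0, 'grip_width': 0.09272453218002655} 0.0188
```

View pics/scene0.png

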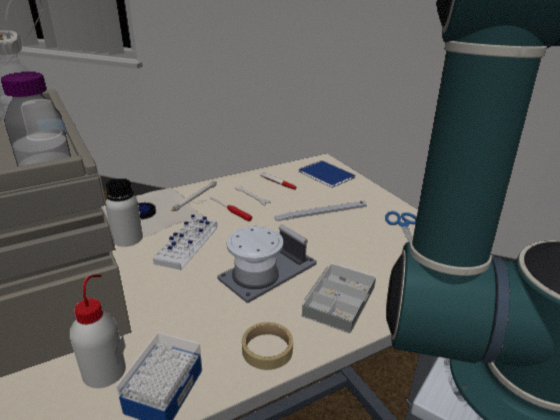

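View pics/top0.png

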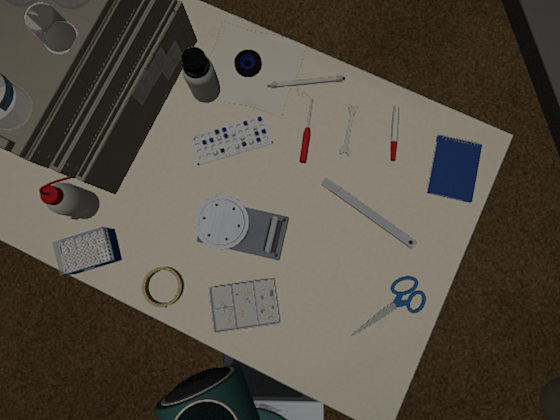

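The scene view shows the canister at (255,255) with the fulcrum to its right, and the bar behind at (320,210). In the top view the lid is at (222,222), the fulcrum rod at about (271,233), and the bar runs from its tip at (325,180) to its hole at (411,242).

```bash
cat > h.py <<'E'
from workcell import arm
import numpy as np, cv2
def ray(n,px,z):
    c=arm.camera_info(n);R=np.array(c["R"]);t=np.array(c["t"])
    d=R.T@np.array([(px[0]-c["cx"])/c["fx"],(px[1]-c["cy"])/c["fy"],1]);o=-R.T@t
    return o+d*(z-o[2])/d[2]
def proj(n,X):
    c=arm.camera_info(n);p=np.array(c["R"])@np.array(X)+np.array(c["t"])
    return np.array([c["fx"]*p[0]/p[2]+c["cx"],c["fy"]*p[1]/p[2]+c["cy"]])
E
python3 - <<'E'
from h import *
I=cv2.imread("pics/top0.png"); hsv=cv2.cvtColor(I,cv2.COLOR_BGR2HSV)
print("hsv bar",hsv[211,370],"bench",hsv[200,300],"base",hsv[235,255],"lid",hsv[222,232], hsv[195,340])
m=((hsv[:,:,1]<35)).astype(np.uint8)*255
for name,(x0,y0,x1,y1) in dict(bar=(312,170,425,255),stand=(190,190,298,265)).items():
    s=np.zeros_like(m); s[y0:y1,x0:x1]=m[y0:y1,x0:x1]
    c=max(cv2.findContours(s,cv2.RETR_EXTERNAL,cv2.CHAIN_APPROX_NONE)[0],key=cv2.contourArea)
    r=cv2.minAreaRect(c); print(name,cv2.contourArea(c),r,cv2.boxPoints(r).tolist())
    if name=="bar":
        b=cv2.boxPoints(r); W=np.array([ray("top",p,.008) for p in b]); print(W.round(4)); print([np.linalg.norm(W[i]-W[i-1]).round(4) for i in range(4)])
a=cv2.resize(I[185:270,185:305],None,fx=6,fy=6,interpolation=cv2.INTER_CUBIC); a=cv2.convertScaleAbs(a,alpha=1.4)
cv2.imwrite("pics/s1.png",a)
E
```

```text
hsv bar [120   2 109] bench [ 22  36 135] base [108  16  78] lid [110   6 130] [120   2 114]
bar 954.0 ((368.5281982421875, 212.34556579589844), (112.64527893066406, 9.702459335327148), 35.348167419433594) [[319.78192138671875, 183.71737670898438], [325.39520263671875, 175.80355834960938], [417.27447509765625, 240.9737548828125], [411.66119384765625, 248.8875732421875]]
[[ 0.6414 -0.1538  0.008 ]
 [ 0.6607 -0.1673  0.008 ]
 [ 0.5068 -0.3786  0.008 ]
 [ 0.4885 -0.365   0.008 ]]
[np.float64(0.2607), np.float64(0.0235), np.float64(0.2613), np.float64(0.0229)]
stand 4088.5 ((239.51402282714844, 226.27247619628906), (91.81764221191406, 55.3154411315918), 12.994616508483887) [[188.561767578125, 242.89889526367188], [200.99996948242188, 189.0], [290.4662780761719, 209.64605712890625], [278.028076171875, 263.5449523925781]]
```

View pics/s1.png

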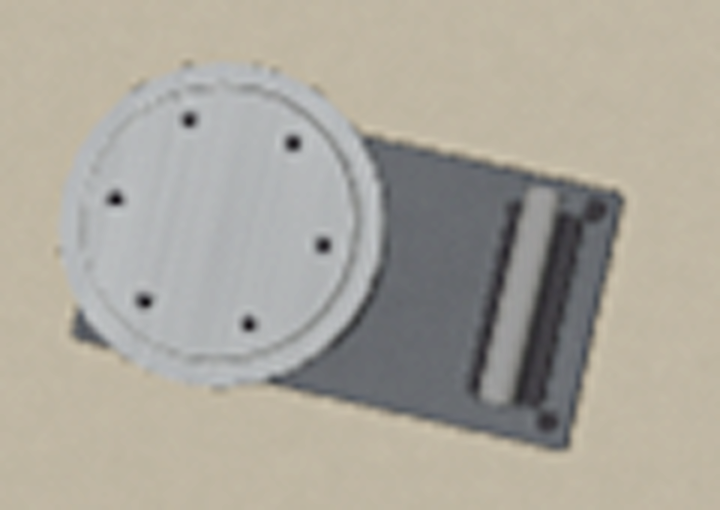

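The crop shows the lid centre at (222,225) with radius 160, the rod centreline from (542,188) to (494,402), and the plate's far corners at (622,195) and (568,447).

```bash
python3 - <<'E'
from h import *
f=lambda u,v:(185+(u+.5)/6-.5,185+(v+.5)/6-.5)
L=ray("top",f(222,225),.101); print("lid",L, np.linalg.norm(ray("top",f(382,225),.101)-L))
a=ray("top",f(542,188),.075);b=ray("top",f(494,402),.075); F=(a+b)/2
print("rod",a,b,F,np.linalg.norm(a-b))
c=ray("top",f(622,195),.012);d=ray("top",f(568,447),.012); E=(c+d)/2; print("edge",c,d,E,np.linalg.norm(c-d))
for n,v in (("F->L",L-F),("rodperp",np.array([-(a-b)[1],(a-b)[0]])*-1),("edge",np.array([-(c-d)[1],(c-d)[0]])),("E->L",L-E)):
    print(n,np.linalg.norm(v[:2]),np.degrees(np.arctan2(v[1],v[0])))
E
```

```text
lid [0.53949192 0.06228855 0.101     ] 0.0566150814696794
rod [ 0.55614353 -0.04982111  0.075     ] [ 0.47855624 -0.0331831   0.075     ] [ 0.51734989 -0.0415021   0.075     ] 0.07935118397483418
edge [ 0.56074899 -0.07913892  0.012     ] [ 0.46284399 -0.05868708  0.012     ] [ 0.51179649 -0.068913    0.012     ] 0.1000183316678638
F->L 0.10612619490723316 77.95741351127734
rodperp 0.07935118397483418 -102.10334729975747
edge 0.1000183316678638 78.2008896198311
E->L 0.1340928168797804 78.08038251393795
```

Request:
drive_tool([
  [0.92,-0.43,0.3,0,0,0,-0.2],
  [0.92,-0.43,0.3,0,0,0,-0.2],
  [0.92,-0.43,0.3,0,0,0,-0.2],
  [0.92,-0.43,0.3,0,0,0,-0.2],
  [0.92,-0.43,0.3,0,0,0,-0.2],
  [0.92,-0.43,0.3,0,0,0,-0.2],
  [0.92,-0.43,0.3,0,0,0,-0.2],
  [0.92,-0.43,0.3,0,0,0,-0.2],
  [0.92,-0.43,0.3,0,0,0,-0.2],
  [0.92,-0.43,0.3,0,0,0,-0.2],
  [0.92,-0.43,0.3,0,0,0,-0.2],
  [0,0,0,0,0,0,-0.2],
])

```text
time_s: 1.6
ee_pos: [0.5713, -0.2702, 0.0851]
tool_rot: [-0.001, 0.977, 0.215, -0.001]
contact_force: [-0.6, 0.5, 0.1]
grip_width: 0.056
grip_force: 0.0
```

Request:
drive_tool([
  [0,0,0,0,0,-7.3,-0.2],
  [0,0,0,0,0,-7.3,-0.2],
  [0,0,0,0,0,-7.3,-0.2],
  [0,0,0,0,0,-7.3,-0.2],
  [0,0,0,0,0,0,-0.2],
  [0,0,0,0,0,0,-0.2],
])

```text
time_s: 2.35
ee_pos: [0.5704, -0.2728, 0.0867]
tool_rot: [0.0, 0.892, 0.452, -0.0]
contact_force: [0.2, -0.3, 0.5]
grip_width: 0.0559
grip_force: 0.0
```

```bash
cat >> h.py <<'E'
from scipy.spatial.transform import Rotation as Ro
def st():
    s=arm.read_state();q=s["tool_rot"];R=Ro.from_quat([q[1],q[2],q[3],q[0]]).as_matrix();return s,s["ee_pos"],R
def go(target):
    s,p,R=st(); ang=np.degrees(np.arctan2(R[1,0],R[0,0]))
    print("t",s["time_s"],"p",p.round(4),"xang",ang.round(2),"xpitch",np.degrees(np.arcsin(R[2,0])).round(2),"zt",R[:,2].round(3),"F",s["contact_force"].round(1),"w",round(s["grip_width"],4),"gf",s["grip_force"])
    print("tool units",(R.T@(np.array(target)-p)/.04).round(3))
E
python3 -c "
from h import *
go([.5715,-.2702,.0025])
cv2.imwrite('pics/s2.png',arm.snapshot('scene')[:,:,::-1])"
```

```text
t 2.35 p [ 0.5704 -0.2728  0.0867] xang 53.69 xpitch -0.0 zt [-0. -0. -1.] F [ 0.2 -0.3  0.5] w 0.0559 gf 0.0
tool units [ 0.067 -0.017  2.105]
```

View pics/s2.png

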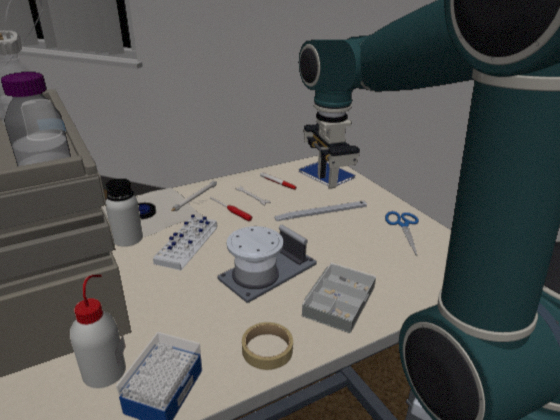

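The fingertips, at (330,185), are above the middle of the bar at (322,210). I'll go down and grip.

Request:
drive_tool([
  [0.07,-0.02,0.6,0,0,0,-0.2],
  [0,0,0.6,0,0,0,-0.2],
  [0,0,0.5,0,0,0,-0.2],
  [0,0,0.4,0,0,0,-0.2],
  [0,0,0,0,0,0,-0.2],
  [0,0,0,0,0,0,1],
  [0,0,0,0,0,0,1],
  [0,0,0,0,0,0,1],
  [0,0,0,0,0,0,1],
  [0,0,0,0,0,0,1],
  [0,0,0,0,0,0,1],
], newtons=50)

```text
time_s: 3.78
ee_pos: [0.5718, -0.2697, 0.0028]
tool_rot: [0.0, 0.891, 0.453, 0.0]
contact_force: [1.2, -0.6, 1.2]
grip_width: 0.0197
grip_force: 50.0
```

Request:
drive_tool([
  [0,0,0,0,0,0,1],
  [0,0,-0.3,0,0,0,1],
  [0,0,-0.6,0,0,0,1],
  [0,0,-0.8,0,0,0,1],
  [0,0,-0.8,0,0,0,1],
  [0,0,-0.8,0,0,0,1],
  [0,0,0,0,0,0,1],
  [0,0,0,0,0,0,1],
])

```text
time_s: 4.78
ee_pos: [0.5712, -0.2694, 0.1333]
tool_rot: [-0.001, 0.891, 0.453, -0.0]
contact_force: [0.8, 1.2, -2.8]
grip_width: 0.0192
grip_force: 50.0
```

```bash
python3 -c "
from h import *
go([.5041,-.1053,.14])
I=arm.snapshot('top');J=arm.snapshot('scene')
a=cv2.resize(J[140:260,240:400],None,fx=2.5,fy=2.5);b=cv2.resize(I[130:280,290:450],None,fx=2.5,fy=2.5)
a=cv2.resize(a,(400,375))
cv2.imwrite('pics/s3.png',np.hstack([a,b])[:,:,::-1])"
```

```text
t 4.775 p [ 0.5712 -0.2694  0.1333] xang 53.89 xpitch -0.01 zt [-0.001  0.001 -1.   ] F [ 0.8  1.2 -2.8] w 0.0192 gf 49.998618364334106
tool units [ 2.325 -3.772 -0.161]
```

View pics/s3.png

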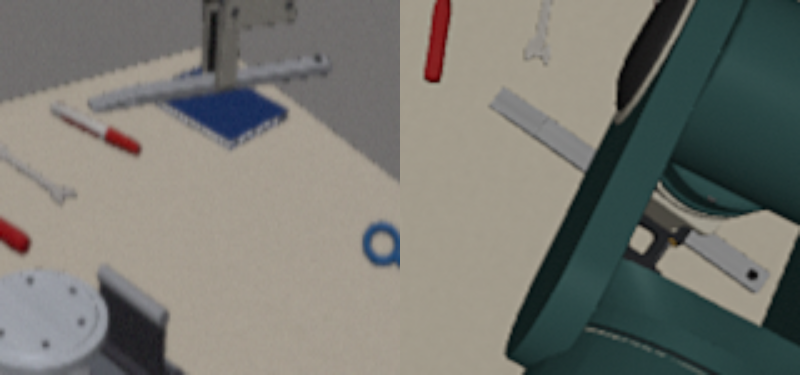

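The bar is held level and centred, with the tip free at the left end and the hole at the right. Next I'll turn it to the stand's heading.

Request:
drive_tool([
  [0,0,0,0,0,-6,1],
  [0,0,0,0,0,-6,1],
  [0,0,0,0,0,-6,1],
  [0,0,0,0,0,-6.1,1],
  [0,0,0,0,1.5,0,1],
  [0,0,0,0,1.5,0,1],
  [0,0,0,0,0,0,1],
  [0,0,0,0,0,0,1],
])

```text
time_s: 5.88
ee_pos: [0.5716, -0.2698, 0.1345]
tool_rot: [-0.016, 0.777, 0.629, 0.02]
contact_force: [0.6, 0.6, -4.0]
grip_width: 0.019
grip_force: 50.0
```

```bash
python3 -c "
from h import *
go([.4952,-.1473,.135])"
```

```text
t 5.875 p [ 0.5716 -0.2698  0.1345] xang 77.92 xpitch 2.99 zt [ 0.011  0.051 -0.999] F [ 0.6  0.6 -4. ] w 0.019 gf 49.998677372932434
tool units [ 2.593 -2.509  0.124]
```

Request:
drive_tool([
  [0.43,-0.42,0.02,0,0,0,1],
  [0.43,-0.42,0.02,0,0,0,1],
  [0.43,-0.42,0.02,0,0,0,1],
  [0.43,-0.42,0.02,0,0,0,1],
  [0.43,-0.42,0.02,0,0,0,1],
  [0.44,-0.41,0.02,0,0,0,1],
  [0,0,0,0,0,0,1],
  [0,0,0,0,0,0,1],
])

```text
time_s: 6.88
ee_pos: [0.4954, -0.1476, 0.1355]
tool_rot: [-0.016, 0.777, 0.629, 0.02]
contact_force: [0.6, -0.8, -3.6]
grip_width: 0.0192
grip_force: 50.0
```

```bash
python3 -c "
from h import *
go([.4952,-.1473,.0755])
I=arm.snapshot('top');J=arm.snapshot('scene')
a=cv2.resize(J[140:320,180:380],(400,360));b=cv2.resize(I[150:330,180:380],(400,360))
cv2.imwrite('pics/s4.png',np.hstack([a,b])[:,:,::-1])"
```

```text
t 6.875 p [ 0.4954 -0.1476  0.1355] xang 77.99 xpitch 2.98 zt [ 0.011  0.051 -0.999] F [ 0.6 -0.8 -3.6] w 0.0192 gf 49.9985808134079
tool units [-0.073 -0.006  1.498]
```

View pics/s4.png

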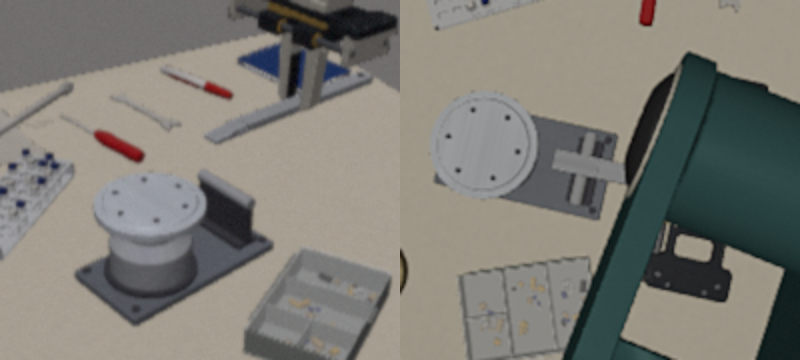

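The bar hangs over the rod, with its tip at top-view pixel (257,231). I'll check where that puts the tip before lowering.

```bash
python3 -c "
from h import *
t=ray('top',(257.0,231.0),.1425)
s,p,R=st();O=np.array([.5397,.063]);u=np.array([.2071,.9783]);v=np.array([-u[1],u[0]])
print(t,(t[:2]-O)@u,(t[:2]-O)@v, (p[:2]-O)@u,(p[:2]-O)@v)"
```

```text
[ 0.51789355 -0.01637966  0.1425    ] -0.08217324084583708 0.004893717130265333 -0.2153767173566087 -0.00025679207629422565
```

Request:
drive_tool([
  [-0.02,0,0.4,0,0,0,1],
  [-0.02,0,0.4,0,0,0,1],
  [-0.02,0,0.4,0,0,0,1],
  [-0.01,0,0.28,0,0,0,1],
  [0,0,0,0,0,0,1],
  [0,0,0,0,0,0,1],
])

```text
time_s: 7.72
ee_pos: [0.4954, -0.1471, 0.0765]
tool_rot: [-0.016, 0.777, 0.629, 0.021]
contact_force: [0.1, 0.2, -3.2]
grip_width: 0.0193
grip_force: 50.0
```

```bash
python3 -c "
from h import *
go([.4952,-.1473,.0755])
I=arm.snapshot('top');J=arm.snapshot('scene')
a=cv2.resize(J[200:300,210:340],(400,308),interpolation=2);b=cv2.resize(I[180:280,190:320],(400,308),interpolation=2)
cv2.imwrite('pics/s5.png',np.hstack([a,b])[:,:,::-1])"
```

```text
t 7.725 p [ 0.4954 -0.1471  0.0765] xang 77.98 xpitch 3.0 zt [ 0.011  0.051 -0.999] F [ 0.1  0.2 -3.2] w 0.0193 gf 49.99860763549805
tool units [-0.007 -0.004  0.024]
```

View pics/s5.png

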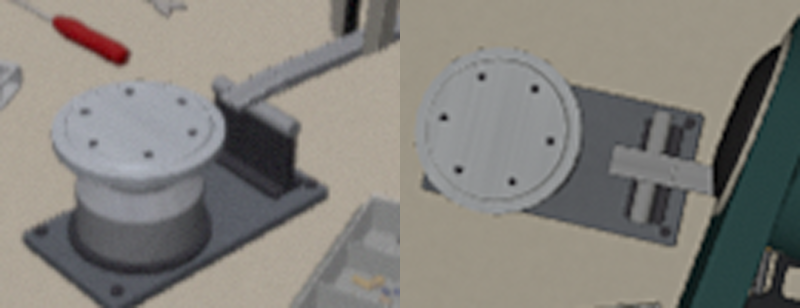

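The bar clears the rod and points under the rim, with the tip at (610,160) and the rim edge at (580,140) in the right half. I'll advance it.

Request:
drive_tool([
  [0,0,0.05,0,0,0,1],
  [0.24,0,0,0,0,0,1],
  [0.24,0,0,0,0,0,1],
  [0.24,0,0,0,0,0,1],
  [0.24,0,0,0,0,0,1],
  [0,0,0,0,0,0,1],
  [0,0,0,0,0,0,1],
])

```text
time_s: 8.7
ee_pos: [0.5031, -0.1094, 0.076]
tool_rot: [-0.016, 0.777, 0.629, 0.02]
contact_force: [0.9, -0.4, -3.3]
grip_width: 0.0192
grip_force: 50.0
```

```bash
python3 -c "
from h import *
go([.5032,-.1093,.0755])
I=arm.snapshot('top');J=arm.snapshot('scene')
a=cv2.resize(J[200:300,210:340],(400,308),interpolation=2);b=cv2.resize(I[180:280,190:320],(400,308),interpolation=2)
cv2.imwrite('pics/s6.png',np.hstack([a,b])[:,:,::-1])"
```

```text
t 8.7 p [ 0.5031 -0.1094  0.076 ] xang 78.0 xpitch 2.99 zt [ 0.011  0.051 -0.999] F [ 0.9 -0.4 -3.3] w 0.0192 gf 49.998618364334106
tool units [0.002 0.001 0.013]
```

View pics/s6.png

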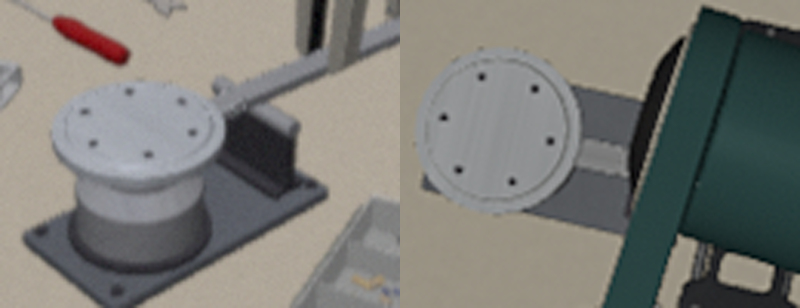

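The tip is now under the rim, with the bar going in at (590,155). I'll tilt and lower it onto the rod and let go.

Request:
drive_tool([
  [0,0,0.05,0,1.1,0,1],
  [0,0,0.05,0,1.1,0,1],
  [0,0,0.045,0,1.1,0,1],
  [0,0,0.045,0,1.1,0,1],
  [0,0,0.03,0,0.8,0,1],
  [0,0,0,0,0,0,1],
  [0,0,0,0,0,0,1],
])

```text
time_s: 9.68
ee_pos: [0.5033, -0.1088, 0.0674]
tool_rot: [-0.045, 0.775, 0.628, 0.055]
contact_force: [-0.6, -2.4, -2.6]
grip_width: 0.019
grip_force: 50.0
```

```bash
python3 -c "
from h import *
go([.5032,-.1093,.0665])"
```

```text
t 9.675 p [ 0.5033 -0.1088  0.0674] xang 77.98 xpitch 8.17 zt [ 0.03   0.139 -0.99 ] F [-0.6 -2.4 -2.6] w 0.019 gf 49.999544620513916
tool units [-0.015 -0.001  0.02 ]
```

Request:
drive_tool([
  [0,0,0.02,0,0,0,0.6],
  [0,0,0,0,0,0,0.3],
  [0,0,0,0,0,0,0],
  [0,0,0,0,0,0,-0.2],
  [0,0,0,0,0,0,-0.2],
  [0,0,-0.3,0,0,0,-0.2],
  [0,0,-0.6,0,0,0,-0.2],
  [0,0,-0.6,0,0,0,-0.2],
  [0,0,-0.2,0,-4,0,-0.2],
  [0,0,0,0,-4.2,0,-0.2],
  [0,0,0,0,0,0,1],
  [0,0,0,0,0,0,1],
], newtons=30)

```text
time_s: 11.18
ee_pos: [0.5013, -0.118, 0.134]
tool_rot: [-0.0, 0.777, 0.629, 0.001]
contact_force: [0.2, 0.9, 0.4]
grip_width: 0.0403
grip_force: 0.0
```

```bash
python3 -c "
from h import *
O=np.array([.5397,.063]);u=np.array([.2071,.9783])
go(list(O-.279*u)+[.09])
I=arm.snapshot('top');J=arm.snapshot('scene')
a=cv2.resize(J[180:300,210:380],(400,282),interpolation=2);b=cv2.resize(I[180:280,190:340],(400,267),interpolation=2)
b=cv2.copyMakeBorder(b,0,15,0,0,0)
cv2.imwrite('pics/s7.png',np.hstack([a,b])[:,:,::-1])"
```

```text
t 11.175 p [ 0.5013 -0.118   0.134 ] xang 78.0 xpitch 0.09 zt [ 0.     0.002 -1.   ] F [0.2 0.9 0.4] w 0.0403 gf 0.0
tool units [-2.352  0.004  1.096]
```

View pics/s7.png

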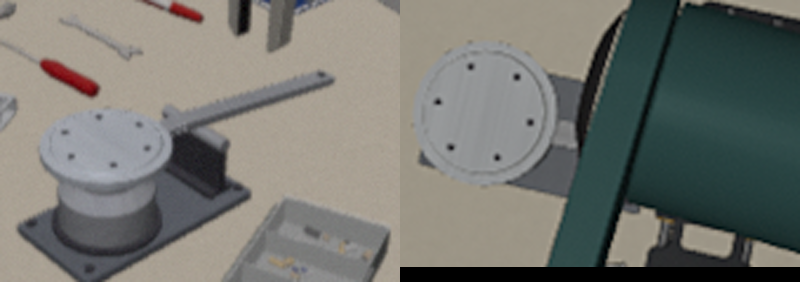

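The bar lies on the fulcrum with its tip under the lid and its hole end at scene pixel (346,212), free of the gripper. I'll find the pressing point.

```bash
python3 -c "
from h import *
O=np.array([.5397,.063]);u=np.array([.2071,.9783]);v=np.array([-u[1],u[0]])
for z in(.05,.056,.062):
  t=ray('scene',(345.6,211.9),z);print(z,(t[:2]-O)@u,(t[:2]-O)@v)
P=np.r_[O-.279*u,.056];print(proj('scene',P))"
```

```text
0.05 -0.2965794709673348 -0.006682021163186432
0.056 -0.2883076675019993 -0.0003028026917282825
0.062 -0.28003586403666386 0.006076415779729826
[343.18945802 213.21841221]
```

Request:
drive_tool([
  [-0.5,0,0,0,0,0,1],
  [-0.6,0,0,0,0,0,1],
  [-0.6,0,0.3,0,0,0,1],
  [-0.6,0,0.5,0,0,0,1],
  [0,0,0.5,0,0,0,1],
  [0,0,0.2,0,0,0,1],
  [0,0,0,0,0,0,1],
  [0,0,0,0,0,0,1],
])

```text
time_s: 12.28
ee_pos: [0.4826, -0.2077, 0.0745]
tool_rot: [0.0, 0.777, 0.629, 0.0]
contact_force: [-0.1, 0.5, -0.2]
grip_width: 0.0006
grip_force: 0.0
```

Request:
drive_tool([
  [0,0,0.1,0,0,0,1],
  [0,0,0.1,0,0,0,1],
  [0,0,0.1,0,0,0,1],
  [0,0,0,0,0,0,1],
])

```text
time_s: 12.78
ee_pos: [0.482, -0.2079, 0.0613]
tool_rot: [-0.0, 0.777, 0.629, -0.0]
contact_force: [-0.2, -0.1, -0.3]
grip_width: 0.0004
grip_force: 0.0
```

Request:
drive_tool([
  [0,0,0.1,0,0,0,1],
  [0,0,0.1,0,0,0,1],
  [0,0,0,0,0,0,1],
])

```text
time_s: 13.15
ee_pos: [0.4829, -0.2078, 0.0547]
tool_rot: [0.0, 0.777, 0.629, 0.001]
contact_force: [-0.8, 5.4, 11.6]
grip_width: 0.0007
grip_force: 5.2
```

Request:
drive_tool([
  [0,0,0.1,0,0,0,1],
  [0,0,0.1,0,0,0,1],
  [0,0,0.1,0,0,0,1],
  [0,0,0,0,0,0,1],
])

```text
time_s: 13.65
ee_pos: [0.4832, -0.2079, 0.043]
tool_rot: [0.001, 0.777, 0.629, 0.001]
contact_force: [0.4, 4.9, 13.6]
grip_width: 0.0006
grip_force: 5.6
```

Request:
drive_tool([
  [0,0,0.1,0,0,0,1],
  [0,0,0.1,0,0,0,1],
  [0,0,0.1,0,0,0,1],
  [0,0,0.1,0,0,0,1],
  [0,0,0,0,0,0,1],
  [0,0,0,0,0,0,1],
  [0,0,0,0,0,0,1],
])

```text
time_s: 14.52
ee_pos: [0.4833, -0.2082, 0.0272]
tool_rot: [0.001, 0.777, 0.629, 0.001]
contact_force: [1.2, 2.5, 13.3]
grip_width: 0.0006
grip_force: 5.6
```

```bash
python3 -c "
from h import *
go([0.483,-.2079,.1])
I=arm.snapshot('top');J=arm.snapshot('scene');cv2.imwrite('pics/J8.png',J[:,:,::-1])
a=cv2.resize(J[180:300,210:380],(400,282),interpolation=2);b=cv2.resize(I[180:280,190:340],(400,267),interpolation=2)
b=cv2.copyMakeBorder(b,0,15,0,0,0)
cv2.imwrite('pics/s8.png',np.hstack([a,b])[:,:,::-1])
A=cv2.imread('pics/scene0.png')
print('predicted lid shift px per 10mm',proj('scene',[.54,.063,.111])-proj('scene',[.54,.063,.101]))
ga,gj=[cv2.cvtColor(x,cv2.COLOR_BGR2GRAY) for x in(A,J[:,:,::-1].copy())]
t=ga[228:250,228:284];r=cv2.matchTemplate(gj[210:260,220:292],t,cv2.TM_CCOEFF_NORMED);print(cv2.minMaxLoc(r),'zero at (8,18)')"
```

```text
t 14.525 p [ 0.4833 -0.2082  0.0272] xang 77.98 xpitch 0.0 zt [ 0.003 -0.001 -1.   ] F [ 1.2  2.5 13.3] w 0.0006 gf 5.6014801491983235
tool units [ 0.006 -0.003 -1.819]
predicted lid shift px per 10mm [-0.05467475 -4.10798976]
(-0.10580569505691528, 0.8443105220794678, (3, 0), (8, 13)) zero at (8,18)
```

View pics/s8.png

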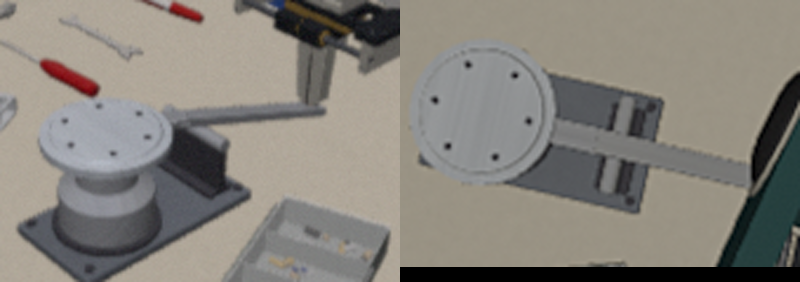

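The lid has risen about 5 px, or roughly 1 cm, and its neck is now visible. The bar lies tilted over the rod. I'll lift the gripper clear.

Request:
drive_tool([
  [0,0,-0.05,0,0,0,1],
  [0,0,-0.1,0,0,0,1],
  [0,0,-0.4,0,0,0,1],
  [0,0,-0.8,0,0,0,1],
  [0,0,-1,0,0,0,1],
  [0,0,-1,0,0,0,1],
  [0,0,0,0,0,0,1],
  [0,0,0,0,0,0,1],
  [0,0,0,0,0,0,1],
  [0,0,0,0,0,0,1],
])

```text
time_s: 15.88
ee_pos: [0.4819, -0.2079, 0.159]
tool_rot: [-0.001, 0.777, 0.629, -0.0]
contact_force: [-0.1, 0.8, -0.7]
grip_width: 0.0
grip_force: 0.0
```

```bash
python3 -c "
from h import *
go([0.483,-.2079,.1])
J=arm.snapshot('scene');J2=arm.snapshot('scene')
A=cv2.imread('pics/scene0.png')
ga,gj=[cv2.cvtColor(x,cv2.COLOR_BGR2GRAY) for x in(A,J[:,:,::-1].copy())]
t=ga[228:250,228:284];r=cv2.matchTemplate(gj[210:260,220:292],t,cv2.TM_CCOEFF_NORMED);print(cv2.minMaxLoc(r))
a=cv2.resize(J[180:300,210:380],(680,480),interpolation=2)
cv2.imwrite('pics/s9.png',a[:,:,::-1])"
```

```text
t 15.875 p [ 0.4819 -0.2079  0.159 ] xang 77.98 xpitch 0.02 zt [-0.001  0.001 -1.   ] F [-0.1  0.8 -0.7] w 0.0 gf 0.0
tool units [0.005 0.03  1.474]
(-0.10547104477882385, 0.8440257906913757, (3, 0), (8, 13))
```

View pics/s9.png

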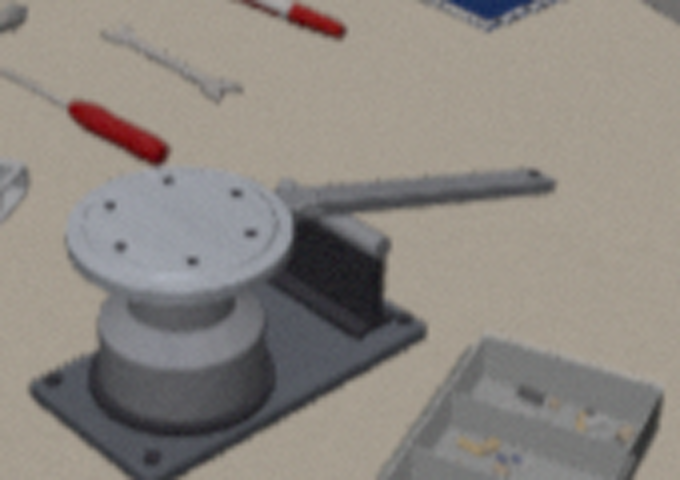

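The lid is still up, the bar rests on the fulcrum with its tail at (545,183), and the gripper is clear of everything.

```bash
python3 -c "
from workcell import arm
print(arm.hand_in())"
```

```text
the job is handed in; nothing more can be done
None
```

I levered the lid up about 1 cm (estimated from the camera image) using only the bar, left the bar resting on the fulcrum with the gripper clear, and handed the job in at about 16 s; no verdict came back.

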